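Refit the knobs of the lamp shop's dimmer test board

ROBOT

A 6-joint arm with a two-finger parallel gripper is mounted at the origin on the work surface. World frame = base frame: x ahead of the robot, y to its left, z up, the work surface at z = 0. Lengths are in m, angles in degrees, forces in N, time in s.
With the tool pointing down it reaches from about 0.325 to 0.85 m from the base axis. Payload 4.4 kg.
Tool frame: the origin (TCP) lies midway between the tips of the shut fingers; the grasp point (between the pads) lies 19 mm behind it; z points along the fingers, y is the direction in which the jaws open and shut (so a half turn about z gives the same grasp; the last joint's range is limited). The gripper opens to 94 mm and grips with 3 to 60 N. Pads are 16 mm wide; open, the fingers measure 119 mm over their backs; the gripper's body (75 mm by 177 mm) begins 78 mm behind the grasp point.
Start: joints at [58.184, 11.837, 88.321, -0, 79.842, -8.623], TCP at [0.226, 0.529, 0.205] pointing down, gripper open.
Joint ranges: [-156.59, 156.59], [-49.26, 127.26], [12.9, 141.05], [-63.56, 243.56], [4.71, 150.69], [-161.64, 161.64]. Speed limits (degrees/s): [159.86, 159.86, 180, 180, 180, 180].

INTERFACE

Orientations are given as [roll, pitch, yaw] about the fixed x, y, z axes, in that order (R = Rz(yaw) Ry(pitch) Rx(roll)).
In Python, from bench import monitor, grab_frame, job_done gives the robot as it stands.
- The arm moves only by the shell command python3 -m handwheel 'ROWS' [FORCE]. ROWS is JSON, a list of rows, each a list of 3 entries, a list of its own where there are three numbers: the finger opening in mm, from 0 to 94, then the shift along the tool's x, y, z in mm, then the turn about the tool's z in degrees. In form: [[jaw, [x, y, z], yaw], ...]. A call has 1 to 5 rows; each row shifts and turns the commanded pose from where the row before left it, along the tool's axes as they then stand; what a row does not reach is not made up. A row lasts 1/10 s, in which the tool goes at most 50 mm and 8.59 degrees, less where a joint would pass 70% of its speed; a pose out of reach is approached as far as the arm can. A call with a gripper value outside its range is refused whole. The fingers move at their own pace and stop on an object; FORCE is the grip in N (left out, the last holds). Time passes only in rows, so rows that do not move let the fingers close. It gives the time, the measured TCP pose, the force and the opening at its end, in the units of the state.
- monitor.read_state(): the state, without advancing time (a new reading comes with each control period).
- grab_frame(name): name is "side" or "top" or "wrist"; returns a dict with "frame" (480x640x3 uint8, red, green, blue), "range_z" (480x640 float32, m along the optical axis (not along the pixel's ray), 0 where there is no reading), "fovy" (degrees; the focal length in pixels is half the picture's height over the tangent of half this angle, whatever the lens; pixels are square), "cx", "cy" (the principal point, pixels), "rvec" (rotation vector, rad) and "tvec" (3), from world to camera coordinates, as OpenCV has them; the wrist camera has in their place "hand_eye" (4x4, takes a point from camera to tool coordinates, whose origin is the TCP and whose axes are the flange's). Camera axes: x right, y down, z forward; pixel columns grow to the right and rows downward; lengths in m; the calibration is good to about 2 mm. A picture is of the moment at which its call begins: read the wrist's pose just before it.
- job_done(): hands the job in, once; it reports no verdict.
The state is a dict: "time_s": time; "joint_positions": joint angles; "qvel": joint speeds; "effort": joint torques, N m; "eef_pos": TCP position; "eef_rot": TCP orientation; "contact_force": force on the tool from outside, world axes, zero at the start; "ft_torque": the same for the moment, N m; "finger_gap": finger opening in m.
Only numpy, scipy, OpenCV 4.12 (cv2) and the standard library are available. Lean on these libraries where they do the work, as an engineer would, in place of code of your own. Each camera call takes 0.05 s, during which the arm holds its last target. There are 200 camera calls.

TASK

Switch the test board off at its main toggle (towards the robot) before you handle any knob. Then take every spare knob out of its tall pot, fit each one on a square spindle of its own until it sits fully home on the board, and turn it clockwise to its stop; only when all are done, switch the toggle fully on again (away from the robot). Leave the pots standing upright, and do not disturb the lampshade, carton and screwdriver.

Things in the scene. Friction and masses are not known exactly. Their poses are not given: they have to be found in the camera images.
- main_tip (a point): Centre of the 26 mm steel ball on the end of the main toggle. The toggle is a 10 mm thick rod swinging about a horizontal pivot on a black block (70 x 50 x 25 mm) on the left end (board +y) of the board; the pivot is 62 mm above the table, the ball's centre 55 mm from the pivot. The axes here match the board's at joint value 0 and turn with the toggle.
- main (a joint): Main toggle angle, rad, 0 to 1.0. 0 = OFF, leaning 0.5 rad towards the robot (board -x); 1.0 = ON, leaning 0.5 rad away from it (board +x); 0.5 is upright. It stays where it is left (stiffness about 0.06 N m, some 1 N at the ball). Starts on.
- board: The fixed grey sheet-metal test board, 130 x 400 x 40 mm. Origin: centre of its underside, on the table; x across it (away from the robot), y along it to the left, z up. The three spindles stand on its middle line at y = +55, -40 and -135 mm, the toggle's pivot at y = +150 mm. Its top, at 40 mm, is flat.
- spindle0_foot (a point): Foot of square steel spindle 0 on its axis, at the board's top face (40 mm above the table); x and y axes are square to the spindle's flats and turn with it, z up. The spindle is 20 mm tall, 12 x 12 mm up to 14 mm, then tapering to 7 x 7 mm at the tip; 1 mm play all round in a knob. A knob is home when its origin lies here.
- spindle0 (a joint): Turn of this spindle, rad, 0 to 1.4 = the clockwise stop; grows clockwise seen from above. Stiff (0.03 N m): it stays where left. Starts at 0 to 0.7. Turned by a knob, the play costs about 0.18 rad of lost motion.
- spindle1_foot (a point): Foot of square steel spindle 1 on its axis, at the board's top face (40 mm above the table); x and y axes are square to the spindle's flats and turn with it, z up. The spindle is 20 mm tall, 12 x 12 mm up to 14 mm, then tapering to 7 x 7 mm at the tip; 1 mm play all round in a knob. A knob is home when its origin lies here.
- spindle1 (a joint): Turn of this spindle, rad, 0 to 1.4 = the clockwise stop; grows clockwise seen from above. Stiff (0.03 N m): it stays where left. Starts at 0 to 0.7. Turned by a knob, the play costs about 0.18 rad of lost motion.
- spindle2_foot (a point): Foot of square steel spindle 2 on its axis, at the board's top face (40 mm above the table); x and y axes are square to the spindle's flats and turn with it, z up. The spindle is 20 mm tall, 12 x 12 mm up to 14 mm, then tapering to 7 x 7 mm at the tip; 1 mm play all round in a knob. A knob is home when its origin lies here.
- spindle2 (a joint): Turn of this spindle, rad, 0 to 1.4 = the clockwise stop; grows clockwise seen from above. Stiff (0.03 N m): it stays where left. Starts at 0 to 0.7. Turned by a knob, the play costs about 0.18 rad of lost motion.
- knob0: A spare black plastic knob: square block 28 x 28 mm, 45 mm tall, about 60 g, small silver disc on top; may be absent. Starts upright on the floor of a pot. Origin: centre of its underside; z up; x and y square to its flats. A 14 x 14 mm square bore, 24 mm deep, opens in the underside, its sides parallel to the outer flats.
- pot0: A loose round white ceramic pot, straight-sided, outer diameter 88 mm, inner diameter 78 mm, 95 mm tall, floor 5 mm thick, about 0.7 kg. Origin: centre of its underside. Holds at most one knob, near its middle; may be empty.
- knob1: A spare black plastic knob: square block 28 x 28 mm, 45 mm tall, about 60 g, small silver disc on top; may be absent. Starts upright on the floor of a pot. Origin: centre of its underside; z up; x and y square to its flats. A 14 x 14 mm square bore, 24 mm deep, opens in the underside, its sides parallel to the outer flats.
- pot1: A loose round white ceramic pot, straight-sided, outer diameter 88 mm, inner diameter 78 mm, 95 mm tall, floor 5 mm thick, about 0.7 kg. Origin: centre of its underside. Holds at most one knob, near its middle; may be empty.
- knob2: A spare black plastic knob: square block 28 x 28 mm, 45 mm tall, about 60 g, small silver disc on top; may be absent. Starts upright on the floor of a pot. Origin: centre of its underside; z up; x and y square to its flats. A 14 x 14 mm square bore, 24 mm deep, opens in the underside, its sides parallel to the outer flats.
- pot2: A loose round white ceramic pot, straight-sided, outer diameter 88 mm, inner diameter 78 mm, 95 mm tall, floor 5 mm thick, about 0.7 kg. Origin: centre of its underside. Holds at most one knob, near its middle; may be empty.
- shade: Bystander: small white lampshade standing wide end down, 100 mm across at the foot, 85 mm tall. Origin: centre of its foot.
- carton: Bystander: bulb carton, 60 x 60 x 80 mm. Origin: centre of its underside.
- driver: Bystander: screwdriver lying on the table. Origin under its middle.
Things that resemble listed ones, but are neither listed nor needed, are in the scene too. What is shaped like the knob0 but turquoise is not meant.

How it is judged:
By the outcome, as a careful person would: the job done as asked, in the order asked, and still so for the second after the job is handed in, with the robot touching nothing.
Of knob0, knob1, knob2 only 2 to 3 are there at a start; the rules pass over those that are not, and their reading is None.
At some moment in a run one of pot0, pot1, pot2 may be knocked a few centimetres aside while the robot is not near it.
It also fails if it takes over 210 s, if anything falls off the work surface, if the arm or the gripper's body presses on something with over 40 N, if the wrist force passes 120 N, or if a joint passes its speed limit or range.

## Working session

There is one attempt and no reset: what is moved stays moved. The work goes in short steps, Python scripts to look and compute and a shell command to move; the robot and the scene stay as the last step left them, time stands still between calls to the robot, and variables do not carry over. Pictures are saved under pics/ and viewed, on a budget of 14 in all, crops included, one or two more only if the job needs it, and the job is handed in when it is done.

```bash
ls; mkdir -p pics; cat > h.py <<'E'
import numpy as np, cv2
from scipy.spatial.transform import Rotation as R
from bench import monitor, grab_frame, job_done
def tool():
    s=monitor.read_state(); e=np.array(s['eef_rot'],float)
    T=np.eye(4); T[:3,:3]=R.from_euler('xyz',e,degrees=True).as_matrix(); T[:3,3]=s['eef_pos']; return T
def snap(n,f=None):
    T=tool(); d=grab_frame(n)
    if n=='wrist': C=T@np.array(d['hand_eye'])
    else:
        C=np.eye(4); M=cv2.Rodrigues(np.array(d['rvec'],float))[0]; C[:3,:3]=M.T; C[:3,3]=-M.T@np.array(d['tvec'],float).ravel()
    z=d['range_z']; fl=240/np.tan(np.radians(d['fovy'])/2)
    v,u=np.mgrid[0:480,0:640]
    P=np.stack([(u-d['cx'])/fl*z,(v-d['cy'])/fl*z,z,np.ones_like(z)],-1)@C.T
    P=P[...,:3]; P[z==0]=np.nan
    if f: cv2.imwrite('pics/'+f,d['frame'][...,::-1])
    return d['frame'],P,C,fl,(d['cx'],d['cy'])
def ray(C,fl,c,u,v,z):
    r=C[:3,:3]@np.array([(u-c[0])/fl,(v-c[1])/fl,1]); return C[:3,3]+r*(z-C[2,3])/r[2]
def togo(p):
    "tool-frame shift mm from measured TCP to world p"
    T=tool(); return np.round(T[:3,:3].T@(np.array(p)-T[:3,3])*1000,1)
E
python3 - <<'E'
from h import *
print(monitor.read_state())
for n in ('top','side'):
    f,P,C,fl,c=snap(n,n+'0.png'); np.save('pics/%s0.npy'%n,P); print(n,C.round(3).tolist(),fl,c)
E
```

```text
pics
{'time_s': 0.0, 'joint_positions': array([ 5.81841511e+01,  1.18831745e+01,  8.84040526e+01,  2.73969582e-03,
        7.98413595e+01, -8.62330642e+00]), 'qvel': array([ 0.01775994, -0.09503672,  0.07747299,  0.00328017,  0.04326276,
        0.03679932]), 'effort': array([ 8.91806612e-04, -3.70875514e+01, -2.81417298e+01,  6.98527833e-02,
        3.61343112e-02, -1.86907055e-04]), 'eef_pos': array([0.22601871, 0.52784448, 0.20430765]), 'eef_rot': array([-1.79873271e+02, -2.19451287e-02,  1.56806947e+02]), 'contact_force': array([-0.56800854,  0.14515932, -0.09285887]), 'ft_torque': array([-0.01120977, -0.05205794, -0.02559162]), 'finger_gap': 0.09403848632047658}
top [[0.005, -0.982, 0.19, 0.314], [-1.0, -0.008, -0.014, 0.018], [0.015, -0.19, -0.982, 1.279], [0.0, 0.0, 0.0, 1.0]] 538.1541521077054 (316.6132985839616, 242.3114377229255)
side [[0.944, -0.24, 0.228, 0.299], [-0.33, -0.653, 0.682, -0.679], [-0.015, -0.719, -0.695, 0.828], [0.0, 0.0, 0.0, 1.0]] 474.61267626669945 (314.7120424876323, 249.39179997371446)
```

View pics/top0.png

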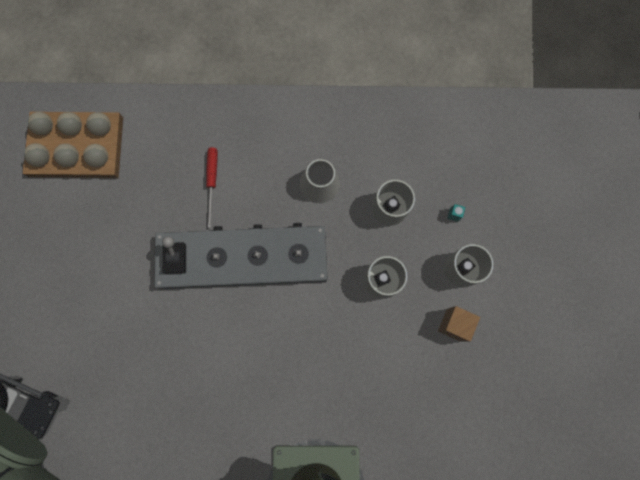

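View pics/side0.png

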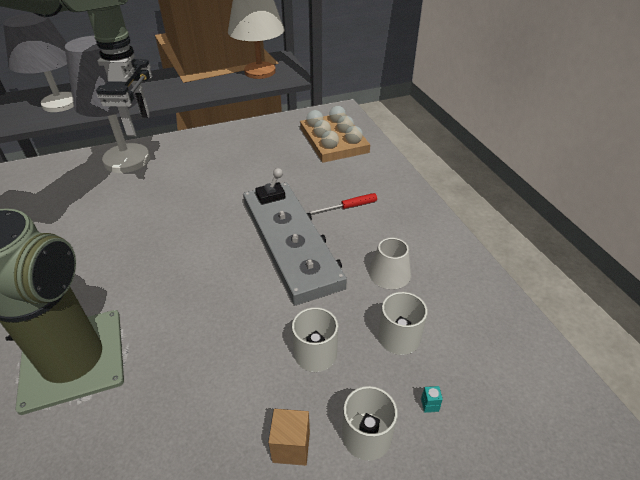

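The top view shows the board (px 155–325, 228–290), the ball at (168,242), spindles at (217,257), (258,255) and (298,253), and three pots with knobs at (396,198), (388,276) and (473,264). The shade is at (320,172), the carton at (460,324) and the driver at (212,180). The side view agrees. Next I measure these.

```bash
python3 - <<'E'
from h import *
P=np.load('pics/top0.npy'); f=cv2.imread('pics/top0.png')
z=P[...,2]
m=((z>.033)&(z<.046)); m[:, :140]=0; m[:,345:]=0; m[:215]=0; m[305:]=0
m=cv2.morphologyEx(m.astype(np.uint8),cv2.MORPH_OPEN,np.ones((3,3)))>0
xy=P[m][:,:2]*1000; (c,s,a)=cv2.minAreaRect(xy.astype(np.float32)); print('board',c,s,a, np.nanmedian(z[m]), 'table',np.nanmedian(z[300:420,200:400]))
for n,(u,v) in dict(p0=(396,198),p1=(388,276),p2=(473,264),shade=(320,172)).items():
    w=P[v-32:v+33,u-32:u+33].reshape(-1,3); r=w[(w[:,2]>(.085 if n!='shade' else .075))&(w[:,2]<.105)]
    (cx,cy),rr=cv2.minEnclosingCircle((r[:,:2]*1000).astype(np.float32)); print(n,cx,cy,rr,np.median(r[:,2]))
    k=w[(w[:,2]>.042)&(w[:,2]<.058)]; print('  knob',len(k),np.median(k,0)*1000,cv2.minAreaRect((k[:,:2]*1000).astype(np.float32)))
w=P[232:252,158:180].reshape(-1,3); w=w[w[:,2]>.09]; print('ball',len(w),np.median(w,0),w.max(0))
for u,v in((217,257),(258,255),(298,253)):
    w=P[v-12:v+12,u-12:u+12].reshape(-1,3); w=w[(w[:,2]>.052)&(w[:,2]<.07)]; print('sp',len(w),np.mean(w,0)*1000)
for u,v in((460,324),(212,165),(456,212)): print(P[v,u])
E
```

```text
board (519.1989135742188, 178.74444580078125) (130.68312072753906, 400.3527526855469) 2.8370578289031982 0.03956977117867888 table -0.00034259410033210536
p0 647.8133544921875 -178.18495178222656 44.495269775390625 0.09345823954508625
  knob 281 [ 648.23406679 -177.90908106   49.63601121] ((646.1801147460938, -176.6890869140625), (84.04749298095703, 83.77928161621094), 14.371238708496094)
p1 469.4711608886719 -155.61981201171875 44.170631408691406 0.09378879159418596
  knob 237 [ 471.24063463 -153.79785505   49.74192796] ((467.60662841796875, -154.530029296875), (83.52217864990234, 82.98196411132812), 0.11478763818740845)
p2 498.7664489746094 -348.8958740234375 44.72164535522461 0.09377767778375468
  knob 319 [ 499.23713315 -348.22229994   49.79885431] ((497.8389892578125, -348.1278076171875), (79.82292175292969, 86.65142059326172), 31.561880111694336)
shade 708.010498046875 -5.434800148010254 36.67257308959961 0.08349817300959661
  knob 152 [681.08118125  -4.52550781  50.04349382] ((705.3232421875, -5.560493469238281), (80.49854278564453, 78.77539825439453), 41.76972579956055)
ball 121 [0.53534209 0.3269442  0.11774427] [0.54871208 0.34067912 0.12853947]
sp 27 [516.41770634 232.51104623  57.2786912 ]
sp 27 [520.54541588 138.19483395  57.98498943]
sp 26 [524.90570636  43.25293726  57.97553237]
[ 0.36417846 -0.31780811  0.0790031 ]
[0.74621963 0.25568733 0.02443455]
[ 0.62781829 -0.32923638  0.04706602]
```

```bash
python3 -m handwheel '[[0,[0,0,0],-8.5],[0,[0,0,0],-8.5],[0,[0,0,0],-8.5],[0,[-41,-27,0],0],[0,[-41,-27,0],0]]' 20; python3 -m handwheel '[[0,[-41,-27,0],0],[0,[-41,-27,0],0],[0,[-41,-27,0],0],[0,[-41,-27,0],0],[0,[-41,-27,0],0]]'; python3 -m handwheel '[[0,[-41,-27,0],0],[0,[-11,0,0],0],[0,[0,0,0],0],[0,[0,0,0],0]]'; python3 -c "
from h import *
print(togo([.575,.328,.097]), monitor.read_state()['eef_rot'])"
```

```text
time_s: 0.6
eef_pos: [0.3101, 0.4777, 0.2049]
eef_rot: [-180.0, -0.0, -177.5]
contact_force: [1.6, 1.5, 0.6]
finger_gap: 0.0573
time_s: 1.1
eef_pos: [0.522, 0.3498, 0.2049]
eef_rot: [-180.0, -0.1, -177.7]
contact_force: [0.5, 0.6, -0.2]
finger_gap: 0.0174
time_s: 1.5
eef_pos: [0.5726, 0.3269, 0.2047]
eef_rot: [180.0, -0.1, -177.7]
contact_force: [0.6, -0.7, -0.3]
finger_gap: 0.0008
[ -2.6   1.  107.7] [ 1.79999443e+02 -1.22905579e-01 -1.77656216e+02]
```

```bash
python3 -m handwheel '[[0,[-2.6,1,40],0],[0,[0,0,40],0],[0,[0,0,27],0],[0,[0,0,0],0],[0,[10,0,0],0]]'; python3 -m handwheel '[[0,[10,0,0],0],[0,[10,0,0],0],[0,[10,0,0],0],[0,[10,0,0],0],[0,[10,0,0],0]]';  python3 -m handwheel '[[0,[6,0,0],0],[0,[0,0,0],0]]'
```

```text
time_s: 2.0
eef_pos: [0.5658, 0.3282, 0.0989]
eef_rot: [180.0, 0.0, -177.6]
contact_force: [-0.8, 0.3, 0.8]
finger_gap: 0.0005
time_s: 2.5
eef_pos: [0.5153, 0.325, 0.0987]
eef_rot: [180.0, -0.0, -177.7]
contact_force: [0.9, 0.8, 0.1]
finger_gap: 0.0005
time_s: 2.7
eef_pos: [0.5093, 0.3246, 0.0979]
eef_rot: [-180.0, -0.1, -177.7]
contact_force: [1.0, 0.3, 0.7]
finger_gap: 0.0006
```

```bash
python3 -m handwheel '[[0,[2,0,0],0],[0,[0,0,0],0]]'; python3 -m handwheel '[[0,[2,0,0],0],[0,[0,0,0],0]]';python3 -m handwheel '[[0,[2,0,0],0],[0,[0,0,0],0]]';
```

```text
time_s: 2.9
eef_pos: [0.5091, 0.3246, 0.098]
eef_rot: [-180.0, 0.0, -177.7]
contact_force: [5.3, 0.1, -3.1]
finger_gap: 0.0004
time_s: 3.1
eef_pos: [0.5089, 0.3246, 0.0981]
eef_rot: [180.0, 0.3, -177.7]
contact_force: [9.1, 0.6, -7.5]
finger_gap: 0.0005
time_s: 3.3
eef_pos: [0.5088, 0.3246, 0.0982]
eef_rot: [180.0, 0.5, -177.7]
contact_force: [11.5, 1.3, -9.9]
finger_gap: 0.0005
```

```bash
python3 -m handwheel '[[0,[-20,0,0],0],[0,[0,0,-50],0],[0,[0,-5,-49],0],[50,[10,-48,0],0],[94,[10,-48,0],0]]'; python3 -m handwheel '[[94,[0,-40,0],0],[94,[0,-40,0],0],[94,[0,0,0],0],[94,[0,0,0],0]]'; python3 - <<'E'
from h import *
f,P,C,fl,c=snap('wrist','w1.png'); np.save('pics/w1.npy',P); print(C.round(3),fl,c)
E
```

```text
time_s: 3.8
eef_pos: [0.5089, 0.2237, 0.1996]
eef_rot: [179.9, 0.1, -177.5]
contact_force: [-0.3, -1.2, -0.9]
finger_gap: 0.0132
time_s: 4.2
eef_pos: [0.511, 0.1432, 0.1972]
eef_rot: [179.9, -0.1, -177.8]
contact_force: [-0.1, -0.3, 0.4]
finger_gap: 0.0449
[[-0.037  0.966  0.256  0.437]
 [ 0.999  0.035  0.01   0.14 ]
 [ 0.001  0.256 -0.967  0.377]
 [ 0.     0.     0.     1.   ]] 358.4313444427981 (314.9440050654357, 233.36983961713506)
```

View pics/w1.png

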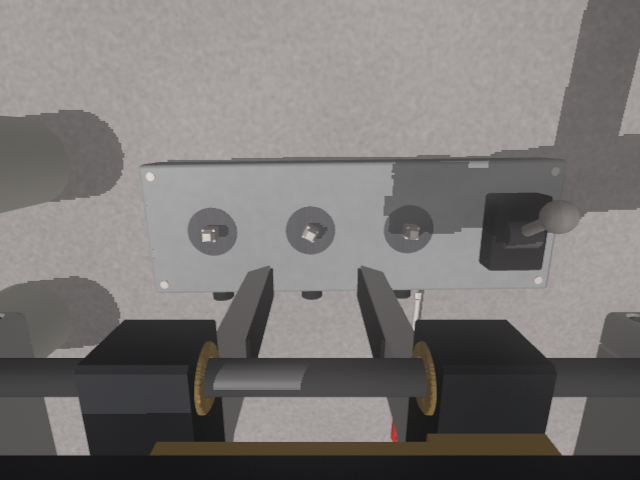

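```bash
python3 - <<'E'
from h import *
f=cv2.imread('pics/w1.png'); P=np.load('pics/w1.npy')
b=P[205:230,548:570].reshape(-1,3); b=b[b[:,2]>.1]; print('ball',b.mean(0),b.max(0))
print(np.nanmedian(P[180:190,200:380,2]))
cr=[]
for u,v in((209,232),(311,230),(410,230)):
    cr.append(cv2.resize(f[v-20:v+20,u-16:u+16],None,fx=8,fy=8,interpolation=cv2.INTER_CUBIC))
    w=P[v-20:v+20,u-16:u+16].reshape(-1,3); t=w[w[:,2]>.0575]; t2=w[w[:,2]>.046]; print(len(t),(t.mean(0)*1000).round(1),cv2.minAreaRect((t[:,:2]*1000).astype(np.float32)),cv2.minAreaRect((t2[:,:2]*1000).astype(np.float32)))
cv2.imwrite('pics/w1c.png',np.hstack(cr))
E
```

```text
ball [0.4861965  0.32053988 0.1192002 ] [0.49698067 0.32961597 0.12402713]
0.039964632051029736
89 [527.6  43.7  59.5] ((527.6591186523438, 43.86098098754883), (8.735980033874512, 9.411172866821289), 87.67282104492188) ((527.8207397460938, 43.261932373046875), (12.264519691467285, 12.465600967407227), 0.25822219252586365)
91 [523.  137.8  59.4] ((523.263916015625, 137.9453887939453), (9.045129776000977, 9.33890151977539), 66.40513610839844) ((522.9161376953125, 138.04966735839844), (12.060742378234863, 11.774039268493652), 64.97409057617188)
90 [518.  232.   59.6] ((518.0530395507812, 232.2224578857422), (8.567895889282227, 8.828764915466309), 3.0126559734344482) ((518.6348876953125, 232.6826934814453), (12.492945671081543, 12.308629035949707), 87.34088897705078)
```

View pics/w1c.png

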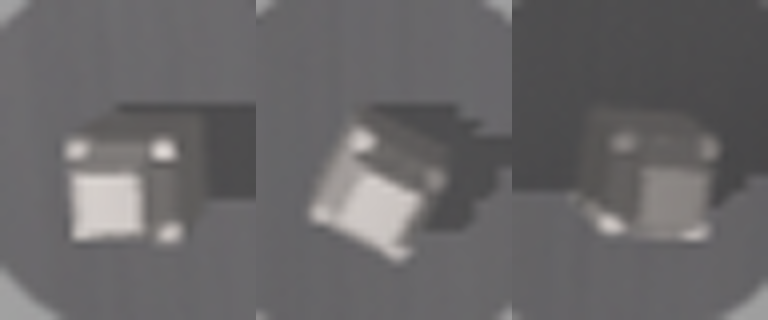

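Toggle confirmed off (ball at x=0.486). The crop shows spindle yaws of about 0° (s0), −24.5° (s1) and −1° (s2). Next I go over the nearest pot.

```bash
python3 -m handwheel '[[40,[7.6,-42,-8],0],[40,[7.6,-42,-8],0],[40,[7.6,-42,-8],0],[40,[7.6,-42,-8],0],[40,[7.6,-42,-8],0]]'; python3 -m handwheel '[[40,[7.6,-42,-8],0],[40,[7.6,-42,-8],0],[40,[0,0,0],0],[40,[0,0,0],0]]'; cat >> h.py <<'E'
def knob(f=None,tgt=None,R0=.06):
    fr,P,C,fl,c=snap('wrist',f); T=tool(); o=np.array(tgt if tgt is not None else T[:2,3])
    d=np.linalg.norm(P[...,:2]-o,axis=-1)
    r=P[(P[...,2]>.088)&(P[...,2]<.1)&(d<R0)]; (a,b),rr=cv2.minEnclosingCircle((r[:,:2]*1000).astype(np.float32))
    k=P[(P[...,2]>.046)&(P[...,2]<.054)&(np.linalg.norm(P[...,:2]-np.array([a,b])/1000,axis=-1)<.032)]
    q=cv2.minAreaRect((k[:,:2]*1000).astype(np.float32))
    print('pot',round(a,1),round(b,1),round(rr,1),'knob',len(k),np.round(q[0],1),np.round(q[1],1),round(q[2],1),'z',np.median(k[:,2]).round(4),'tool yaw',monitor.read_state()['eef_rot'][2].round(1),T[:3,3].round(4))
E
python3 -c "
from h import *
knob('w2.png',[.4695,-.1556])"
```

```text
time_s: 4.75
eef_pos: [0.482, -0.0673, 0.2377]
eef_rot: [179.9, -0.0, -177.5]
contact_force: [0.7, 0.3, 0.8]
finger_gap: 0.0401
time_s: 5.15
eef_pos: [0.4708, -0.1515, 0.2533]
eef_rot: [179.9, -0.0, -177.7]
contact_force: [0.0, 0.5, 0.1]
finger_gap: 0.0399
pot 471.3 -156.5 44.0 knob 645 [ 472.5 -153.5] [28. 28.] 22.4 z 0.05 tool yaw -177.6 [ 0.4706 -0.1507  0.253 ]
```

View pics/w2.png

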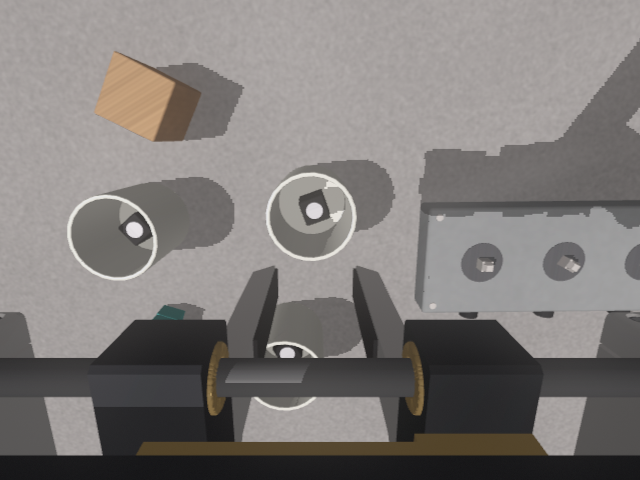

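The view shows pot p1 at (311,216) with the knob at (315,210), and the other two pots undisturbed.

```bash
python3 -m handwheel '[[38,[0,0,0],-7],[38,[0,0,0],-7],[38,[0,0,0],-6],[38,[0,0,0],0]]'; python3 -c "
from h import *
print(togo([.4715,-.1542,.015]),tool()[:3,3],monitor.read_state()['eef_rot'])"
```

```text
time_s: 5.6
eef_pos: [0.4706, -0.1498, 0.2529]
eef_rot: [179.9, -0.0, -157.5]
contact_force: [-0.1, 0.3, -0.6]
finger_gap: 0.0382
[  0.7  -4.8 237.8] [ 0.47062115 -0.14978182  0.25285257] [ 1.79905837e+02 -3.28670946e-02 -1.57504950e+02]
```

```bash
python3 -m handwheel '[[38,[0.7,-4.8,45],0],[38,[0,0,45],0],[38,[0,0,45],0],[38,[0,0,0],0],[38,[0,0,30],0]]'; python3 -m handwheel '[[38,[0,0,25],0],[38,[0,0,25],0],[38,[0,0,15],0],[38,[0,0,7],0],[38,[0,0,0],0]]'; python3 -c "
from h import *
print(togo([.4715,-.1542,.015]))"
```

```text
time_s: 6.1
eef_pos: [0.475, -0.1573, 0.0916]
eef_rot: [-179.7, 0.3, -157.7]
contact_force: [1.0, 0.3, 0.0]
finger_gap: 0.0378
time_s: 6.6
eef_pos: [0.4724, -0.1566, 0.0172]
eef_rot: [-180.0, 0.0, -157.7]
contact_force: [0.3, 0.4, 0.7]
finger_gap: 0.0382
[-0.1  2.6  2.2]
```

```bash
python3 -m handwheel '[[38,[0,2,1.5],0],[20,[0,0,0],0],[20,[0,0,0],0],[20,[0,0,0],0],[20,[0,0,0],0]]' 30;  python3 -m handwheel '[[20,[0,0,-30],0],[20,[0,0,-45],0],[20,[0,0,-45],0],[20,[0,0,-45],0],[20,[0,0,0],0]]'; python3 -c "
from h import *
print(togo([.5265,.0435,.18]))"
```

```text
time_s: 7.1
eef_pos: [0.4716, -0.1551, 0.016]
eef_rot: [-180.0, 0.1, -157.7]
contact_force: [-1.3, 2.7, 6.8]
finger_gap: 0.028
time_s: 7.6
eef_pos: [0.4756, -0.1578, 0.1876]
eef_rot: [-179.3, 0.5, -157.7]
contact_force: [1.3, -0.5, -0.4]
finger_gap: 0.028
[-123.4  167.     6.7]
```

```bash
python3 -m handwheel '[[20,[0,0,0],7.8],[20,[0,0,0],7.8],[20,[0,0,0],7.7],[20,[-10,40,0],0],[20,[-10,40,0],0]]'; python3 -m handwheel '[[20,[-10,40,0],0],[20,[-10,40,0],0],[20,[-8,41,0],0],[20,[0,0,0],0],[20,[0,0,0],0]]'; python3 - <<'E'
from h import *
f,P,C,fl,c=snap('wrist','w3.png'); np.save('pics/w3.npy',P)
T=tool(); print(T[:3,3],monitor.read_state()['eef_rot'],togo([.527,.0435,.09]))
for q in ([.5275,.0437,.0595],[.523,.138,.0595],[.5182,.2323,.0595]):
    d=np.linalg.norm(P[...,:2]-np.array(q[:2]),axis=-1); t=P[(d<.012)&(P[...,2]>.0575)&(P[...,2]<.064)]
    if len(t)>20: print(len(t),t.mean(0)*1000,cv2.minAreaRect((t[:,:2]*1000).astype(np.float32)))
k=P[(np.linalg.norm(P[...,:2]-T[:2,3],axis=-1)<.03)&(abs(P[...,2]-(T[2,3]+.034))<.006)]
print('knob top',len(k),cv2.minAreaRect((k[:,:2]*1000).astype(np.float32)) if len(k) else '')
E
```

```text
time_s: 8.1
eef_pos: [0.4917, -0.0754, 0.1788]
eef_rot: [180.0, -0.1, 178.8]
contact_force: [0.5, 0.2, -1.0]
finger_gap: 0.0278
time_s: 8.6
eef_pos: [0.5216, 0.0456, 0.1788]
eef_rot: [-180.0, -0.1, 179.1]
contact_force: [0.0, 0.1, -0.4]
finger_gap: 0.028
[0.52162787 0.04472603 0.17891699] [-1.79957817e+02 -1.04484441e-01  1.79036911e+02] [-5.6 -1.1 88.9]
107 [527.61221954  43.11608997  59.47094459] ((527.5537719726562, 43.02383804321289), (8.698236465454102, 8.644482612609863), 89.08306121826172)
105 [522.95560026 137.32354487  59.51949478] ((523.1613159179688, 137.24880981445312), (8.653369903564453, 9.268585205078125), 65.10956573486328)
111 [518.35752702 231.92730072  59.54436288] ((518.2156982421875, 231.80465698242188), (8.719529151916504, 9.457327842712402), 3.326401472091675)
knob top 4429 ((523.2611694335938, 44.86858367919922), (52.30741882324219, 28.54446029663086), 89.2242202758789)
```

View pics/w3.png

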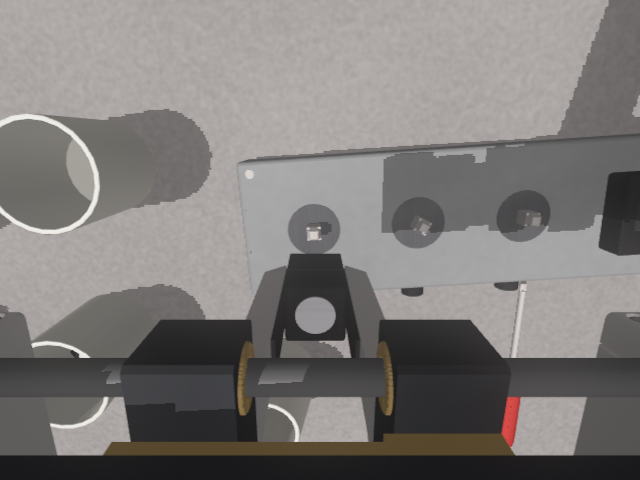

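The held knob is at (316,300), with spindle 2 ahead at (313,232). A relative shift of (+4.3, −1.7) mm is needed.

```bash
python3 -m handwheel '[[20,[-4.3,-1.7,40],0],[20,[0,0,40],0],[20,[0,0,22],0],[20,[0,0,0],0],[20,[0,0,0],0]]'; python3 -c "
from h import *
print(togo([.5259,.0430,.051]))"
```

```text
time_s: 9.15
eef_pos: [0.5266, 0.042, 0.078]
eef_rot: [-180.0, -0.0, 178.9]
contact_force: [-0.0, 0.5, -0.2]
finger_gap: 0.0275
[ 0.7  1.  27. ]
```

```bash
python3 -m handwheel '[[20,[0.6,0.8,6],0],[20,[0,0,6],0],[20,[0,0,5],0],[20,[0,0,0],0]]'; python3 -m handwheel '[[20,[0,0,4],0],[20,[0,0,3],0],[20,[0,0,2],0],[20,[0,0,0],0]]'; python3 -c "
from h import *
print(togo([.5259,.0430,.051]),monitor.read_state()['ft_torque'])"
```

```text
time_s: 9.55
eef_pos: [0.5256, 0.0442, 0.0606]
eef_rot: [180.0, -0.0, 179.0]
contact_force: [0.5, 0.6, -0.7]
finger_gap: 0.0281
time_s: 9.95
eef_pos: [0.5257, 0.0442, 0.0515]
eef_rot: [180.0, -0.1, 179.0]
contact_force: [0.0, -0.1, -0.8]
finger_gap: 0.0279
[-0.3 -1.2  0.5] [ 0.06096655 -0.02154573  0.01329409]
```

```bash
python3 -m handwheel '[[20,[0,0,1],0],[20,[0,0,0],0],[20,[0,0,0],8.5],[20,[0,0,0],8.5],[20,[0,0,0],8.5]]'; python3 -m handwheel '[[20,[0,0,0],8.5],[20,[0,0,0],8.5],[20,[0,0,0],8.5],[20,[0,0,0],8.5],[20,[0,0,0],8.5]]'; python3 -m handwheel '[[20,[0,0,0],6],[20,[0,0,0],6],[20,[0,0,0],0]]'; python3 -c "
from h import *
print(togo([.5259,.0430,.051]),monitor.read_state()['ft_torque'])"
```

```text
time_s: 10.45
eef_pos: [0.5263, 0.0447, 0.0511]
eef_rot: [179.9, 0.0, 153.1]
contact_force: [1.0, 2.1, -0.4]
finger_gap: 0.0275
time_s: 10.95
eef_pos: [0.527, 0.0454, 0.0511]
eef_rot: [179.8, -0.1, 110.6]
contact_force: [2.8, 3.5, -1.5]
finger_gap: 0.0279
time_s: 11.25
eef_pos: [0.5272, 0.0453, 0.0512]
eef_rot: [179.8, -0.1, 99.0]
contact_force: [2.8, 4.8, -2.9]
finger_gap: 0.0273
[-2.1 -1.6  0.2] [ 0.80858336 -0.6090642   0.01799619]
```

```bash
for i in 1; do python3 -m handwheel '[[20,[0,0,0],4],[20,[0,0,0],0]]'; python3 -c "
from h import *
print(monitor.read_state()['ft_torque'])"; python3 -m handwheel '[[20,[0,0,0],4],[20,[0,0,0],0]]'; python3 -c "
from h import *
print(monitor.read_state()['ft_torque'])"; python3 -m handwheel '[[20,[0,0,0],4],[20,[0,0,0],0]]'; python3 -c "
from h import *
print(monitor.read_state()['ft_torque'])"; done
```

```text
time_s: 11.45
eef_pos: [0.5273, 0.0453, 0.0512]
eef_rot: [179.8, -0.1, 95.1]
contact_force: [3.7, 4.5, -2.1]
finger_gap: 0.0282
[ 0.85472909 -0.67289895  0.01687539]
time_s: 11.65
eef_pos: [0.5274, 0.0453, 0.0512]
eef_rot: [179.8, -0.1, 91.1]
contact_force: [3.5, 5.3, -2.3]
finger_gap: 0.0277
[ 0.89036299 -0.63775849  0.04321251]
time_s: 11.85
eef_pos: [0.5275, 0.0454, 0.0513]
eef_rot: [179.8, -0.1, 87.1]
contact_force: [3.6, 5.1, -3.5]
finger_gap: 0.0277
[ 0.93603814 -0.72257325  0.13058594]
```

```bash
python3 -m handwheel '[[20,[0,0,0],4],[20,[0,0,0],0],[20,[0,0,0],0]]'; python3 -c "
from h import *
print(monitor.read_state()['ft_torque'])"
```

```text
time_s: 12.15
eef_pos: [0.5275, 0.0454, 0.0513]
eef_rot: [179.8, -0.1, 83.2]
contact_force: [4.1, 4.5, -3.3]
finger_gap: 0.028
[ 0.97402173 -0.71959981  0.23640124]
```

```bash
python3 -m handwheel '[[44,[0,0,0],0],[44,[0,0,0],0],[44,[0,0,0],0],[44,[0,0,-30],0],[44,[0,0,-40],0]]'; python3 -m handwheel '[[40,[0,0,-45],0],[40,[0,0,-45],0],[40,[0,0,-40],0],[38,[-34.4,24.5,0],0],[38,[-34.4,24.5,0],0]]'; python3 -m handwheel '[[38,[-34.4,24.5,0],0],[38,[-34.4,24.5,0],0],[38,[-34.4,24.5,0],0],[38,[-34.4,24.5,0],0],[38,[0,0,0],0]]';  python3 - <<'E'
from h import *
knob('w4.png',[.648,-.178])
f,P,C,fl,c=snap('top','top1.png')
k=P[(np.linalg.norm(P[...,:2]-[.526,.0435],axis=-1)<.03)&(P[...,2]>.07)]; print(len(k),np.median(k,0),cv2.minAreaRect((k[:,:2]*1000).astype(np.float32)))
E
```

```text
time_s: 12.65
eef_pos: [0.5232, 0.0439, 0.1191]
eef_rot: [-179.6, 0.0, 83.0]
contact_force: [0.9, -0.3, -0.4]
finger_gap: 0.0439
time_s: 13.15
eef_pos: [0.5676, -0.0307, 0.2539]
eef_rot: [179.7, 0.1, 83.2]
contact_force: [-0.1, -0.2, -0.0]
finger_gap: 0.0378
time_s: 13.65
eef_pos: [0.6473, -0.1841, 0.2492]
eef_rot: [-179.9, 0.1, 82.7]
contact_force: [-0.2, -0.1, -0.3]
finger_gap: 0.0379
pot 649.0 -178.4 44.0 knob 670 [ 649.7 -178.6] [27.9 28.1] 30.9 z 0.0501 tool yaw 82.8 [ 0.6466 -0.1813  0.2495]
162 [0.52526202 0.04278155 0.08418366] ((526.0994873046875, 43.309425354003906), (27.47607421875, 28.900102615356445), 86.14429473876953)
```

View pics/w4.png

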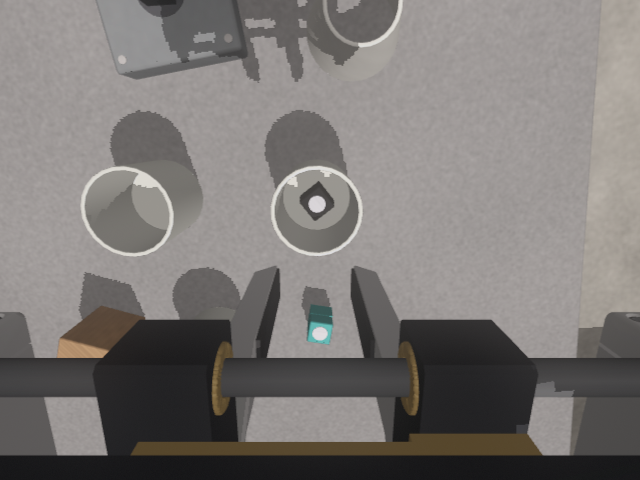

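```bash
python3 -m handwheel '[[38,[0,0,0],-8],[38,[0,0,0],-8],[38,[0,0,0],-8],[38,[0,0,0],-8],[38,[0,0,0],-6]]'; python3 -m handwheel '[[38,[0,0,0],0],[38,[0,0,0],0]]'; python3 -c "
from h import *
print(togo([.6494,-.1778,.016]),tool()[:3,3],monitor.read_state()['eef_rot'])"
```

```text
time_s: 14.25
eef_pos: [0.6461, -0.1767, 0.2515]
eef_rot: [-180.0, -0.0, 121.4]
contact_force: [0.6, 0.6, -0.3]
finger_gap: 0.038
time_s: 14.45
eef_pos: [0.6465, -0.1774, 0.2514]
eef_rot: [180.0, -0.0, 121.0]
contact_force: [-0.1, 0.0, -0.5]
finger_gap: 0.0379
[ -1.9   2.3 235.4] [ 0.64645273 -0.17737455  0.25135436] [ 1.79994452e+02 -4.23856957e-03  1.20964703e+02]
```

```bash
python3 -m handwheel '[[38,[-1.9,2.3,45],0],[38,[0,0,45],0],[38,[0,0,45],0],[38,[0,0,0],0],[38,[0,0,0],0]]'; python3 -c "
from h import *
print(togo([.6494,-.1778,.016]),tool()[:3,3],monitor.read_state()['eef_rot'])"
```

```text
time_s: 14.95
eef_pos: [0.6493, -0.1785, 0.1158]
eef_rot: [-179.9, -0.1, 121.0]
contact_force: [0.0, -0.3, 1.7]
finger_gap: 0.0378
[ 0.4  0.6 99.8] [ 0.64927084 -0.17854189  0.11579006] [-1.79936959e+02 -8.73649671e-02  1.20979713e+02]
```

```bash
python3 -m handwheel '[[38,[0,0,35],0],[38,[0,0,30],0],[38,[0,0,25],0],[38,[0,0,9],0],[38,[0,0,0],0]]'; python3 -m handwheel '[[38,[0,0,0.5],0],[20,[0,0,0],0],[20,[0,0,0],0],[20,[0,0,0],0],[20,[0,0,0],0]]' 30;  python3 -m handwheel '[[20,[0,0,-30],0],[20,[0,0,-45],0],[20,[0,0,-45],0],[20,[0,0,-45],0],[20,[0,0,0],0]]'; python3 -c "
from h import *
print(tool()[:3,3])"
```

```text
time_s: 15.45
eef_pos: [0.6508, -0.1794, 0.0184]
eef_rot: [179.9, 0.1, 121.0]
contact_force: [-0.1, -0.1, -0.1]
finger_gap: 0.038
time_s: 15.95
eef_pos: [0.6514, -0.1798, 0.0188]
eef_rot: [179.9, 0.2, 121.0]
contact_force: [-0.6, 0.5, 6.4]
finger_gap: 0.0278
time_s: 16.45
eef_pos: [0.6547, -0.181, 0.1913]
eef_rot: [179.4, 0.8, 121.0]
contact_force: [0.4, -0.3, -0.2]
finger_gap: 0.028
[ 0.65471826 -0.18101166  0.19129506]
```

```bash
python3 -m handwheel '[[20,[0,0,0],-8.5],[20,[0,0,0],-8.5],[20,[0,0,0],-8.5],[20,[0,0,0],-8.5],[20,[36.4,33,0],0]]'; python3 -m handwheel '[[20,[36.4,33,0],0],[20,[36.4,33,0],0],[20,[36.4,33,0],0],[20,[36.4,33,0],0],[20,[36.4,33,0],0]]'; python3 -m handwheel '[[20,[36.4,33,0],0],[20,[0,0,0],0],[20,[0,0,0],0]]'; cat >> h.py <<'E'
def fit(q,f=None):
    fr,P,C,fl,c=snap('wrist',f); T=tool(); a=R.from_matrix(T[:3,:3]).as_euler('xyz')[2]
    d=np.linalg.norm(P[...,:2]-np.array(q),axis=-1); t=P[(d<.012)&(P[...,2]>.0575)&(P[...,2]<.064)]
    m=np.median(t,0) if len(t) else None; print('sp',len(t),t.mean(0)*1000,cv2.minAreaRect((t[:,:2]*1000).astype(np.float32))[2])
    k=P[(np.linalg.norm(P[...,:2]-T[:2,3],axis=-1)<.03)&(abs(P[...,2]-(T[2,3]+.032))<.007)]
    l=(k-T[:3,3])@T[:3,:3]*1000; l=l[abs(l[:,1])<11]; x0,x1=np.percentile(l[:,0],[.5,99.5])
    print('knob x in tool',x0,x1,(x0+x1)/2,'spindle in tool',(t.mean(0)-T[:3,3])@T[:3,:3]*1000,T[:3,3],np.degrees(a))
E
python3 -c "
from h import *
fit([.523,.1375])"
```

```text
time_s: 16.95
eef_pos: [0.6315, -0.138, 0.1799]
eef_rot: [-179.9, 0.1, 154.8]
contact_force: [-0.2, 0.6, -0.7]
finger_gap: 0.0279
time_s: 17.45
eef_pos: [0.5338, 0.0943, 0.1807]
eef_rot: [-180.0, -0.1, 155.0]
contact_force: [0.2, -0.0, -1.0]
finger_gap: 0.0276
time_s: 17.75
eef_pos: [0.5156, 0.1388, 0.1809]
eef_rot: [-180.0, -0.0, 155.2]
contact_force: [-0.3, -0.6, -1.6]
finger_gap: 0.0279
sp 96 [522.63342314 138.32349707  59.47793413] 53.09224319458008
knob x in tool -10.834834985816011 16.94438404375782 3.0547745289709054 spindle in tool [ -5.57943383   3.29942465 121.55178563] [0.5162293  0.13776986 0.18103259] 155.05458789094365
```

```bash
python3 -m handwheel '[[20,[-8.6,3.3,40],0],[20,[0,0,40],0],[20,[0,0,19],0],[20,[0,0,0],0],[20,[0,0,0],0]]'; python3 -c "
from h import *
T=tool();print(T[:3,3]); print('goal',togo([.5162+.00779+.0014,.13777-.00364+.003,.0538]))"
```

```text
time_s: 18.3
eef_pos: [0.5264, 0.136, 0.0825]
eef_rot: [-180.0, -0.0, 154.9]
contact_force: [-0.2, 0.0, -0.4]
finger_gap: 0.0276
[0.52635935 0.1359561  0.08248607]
goal [ 1.4  0.7 28.7]
```

```bash
python3 -m handwheel '[[20,[1.4,0.7,7],0],[20,[0,0,6],0],[20,[0,0,5],0],[20,[0,0,0],0]]'; python3 -m handwheel '[[20,[0,0,4],0],[20,[0,0,4],0],[20,[0,0,2],0],[20,[0,0,0],0]]'; python3 -c "
from h import *
print(togo([.5254,.13713,.0538]),monitor.read_state()['ft_torque'])"
```

```text
time_s: 18.7
eef_pos: [0.5241, 0.1385, 0.0639]
eef_rot: [-180.0, -0.0, 155.0]
contact_force: [0.8, 0.3, -0.1]
finger_gap: 0.0281
time_s: 19.1
eef_pos: [0.5245, 0.1385, 0.0542]
eef_rot: [-180.0, -0.0, 155.0]
contact_force: [-0.8, 0.5, -1.2]
finger_gap: 0.0277
[-1.4 -0.9  0.4] [ 0.03472546  0.00506111 -0.00241598]
```

```bash
python3 -m handwheel '[[20,[0,0,1],0],[20,[0,0,0],8.5],[20,[0,0,0],8.5],[20,[0,0,0],8.5],[20,[0,0,0],8.5]]'; python3 -m handwheel '[[20,[0,0,0],8.5],[20,[0,0,0],8.5],[20,[0,0,0],8.5],[20,[0,0,0],4],[20,[0,0,0],0]]'; python3 -c "
from h import *
print(monitor.read_state()['ft_torque'])";  python3 -m handwheel '[[20,[0,0,0],4],[20,[0,0,0],0]]'; python3 -c "
from h import *
print(monitor.read_state()['ft_torque'])"; python3 -m handwheel '[[20,[0,0,0],3],[20,[0,0,0],0]]'; python3 -c "
from h import *
print(monitor.read_state()['ft_torque'])"
```

```text
time_s: 19.6
eef_pos: [0.5242, 0.1372, 0.0538]
eef_rot: [-179.9, 0.1, 120.7]
contact_force: [-3.2, -3.0, 4.4]
finger_gap: 0.0279
time_s: 20.1
eef_pos: [0.5231, 0.1369, 0.0539]
eef_rot: [-179.8, 0.2, 91.5]
contact_force: [-5.2, -4.1, 6.7]
finger_gap: 0.0281
[-0.93188042  0.9665834   0.03300288]
time_s: 20.3
eef_pos: [0.5229, 0.1368, 0.0539]
eef_rot: [-179.8, 0.2, 87.5]
contact_force: [-5.1, -4.5, 6.2]
finger_gap: 0.0279
[-1.04331347  1.05330796  0.1151149 ]
time_s: 20.5
eef_pos: [0.5227, 0.1368, 0.0539]
eef_rot: [-179.8, 0.2, 84.6]
contact_force: [-5.3, -4.8, 6.5]
finger_gap: 0.0281
[-1.02399901  1.11683652  0.21498434]
```

```bash
python3 -m handwheel '[[44,[0,0,0],0],[44,[0,0,0],0],[44,[0,0,0],0],[44,[0,0,-30],0],[44,[0,0,-45],0]]'; python3 -m handwheel '[[40,[0,0,-45],0],[40,[0,0,-45],0],[40,[0,0,-35],0],[38,[-48.6,2.3,0],0],[38,[-48.6,2.3,0],0]]'; python3 -m handwheel '[[38,[-48.6,2.3,0],0],[38,[-48.6,2.3,0],0],[38,[-48.6,2.3,0],0],[38,[-48.6,2.3,0],0],[38,[-48.6,2.3,0],0]]'; python3 -m handwheel '[[38,[-48.6,2.3,0],0],[38,[-48.6,2.3,0],0],[38,[-48.6,2.3,0],0],[38,[0,0,0],0],[38,[0,0,0],0]]';  python3 - <<'E'
from h import *
knob('w5.png',[.499,-.349],.09)
f,P,C,fl,c=snap('top','top2.png')
for q in ([.526,.0435],[.521,.138]):
    k=P[(np.linalg.norm(P[...,:2]-q,axis=-1)<.03)&(P[...,2]>.07)]; print(len(k),np.median(k,0),cv2.minAreaRect((k[:,:2]*1000).astype(np.float32)))
E
```

```text
time_s: 21.0
eef_pos: [0.5217, 0.1383, 0.1259]
eef_rot: [-179.6, 0.1, 84.5]
contact_force: [0.7, 0.4, 0.4]
finger_gap: 0.044
time_s: 21.5
eef_pos: [0.5212, 0.0414, 0.2558]
eef_rot: [179.7, -0.0, 84.7]
contact_force: [1.5, -0.2, -1.0]
finger_gap: 0.0377
time_s: 22.0
eef_pos: [0.508, -0.2035, 0.2536]
eef_rot: [179.9, 0.0, 84.5]
contact_force: [1.4, -0.2, -0.4]
finger_gap: 0.0381
time_s: 22.5
eef_pos: [0.5007, -0.3482, 0.2528]
eef_rot: [-180.0, -0.1, 84.4]
contact_force: [-0.8, 0.7, -0.9]
finger_gap: 0.0378
pot 499.1 -349.7 44.0 knob 652 [ 501.1 -349.5] [28.  28.2] 42.1 z 0.0501 tool yaw 84.5 [ 0.501 -0.347  0.253]
163 [0.52457992 0.04278194 0.08510873] ((525.8847045898438, 43.525115966796875), (27.680315017700195, 28.25961685180664), 85.20858764648438)
169 [0.5209372  0.13723614 0.08466889] ((521.3323364257812, 138.29107666015625), (28.593284606933594, 28.72413444519043), 87.92577362060547)
```

View pics/w5.png

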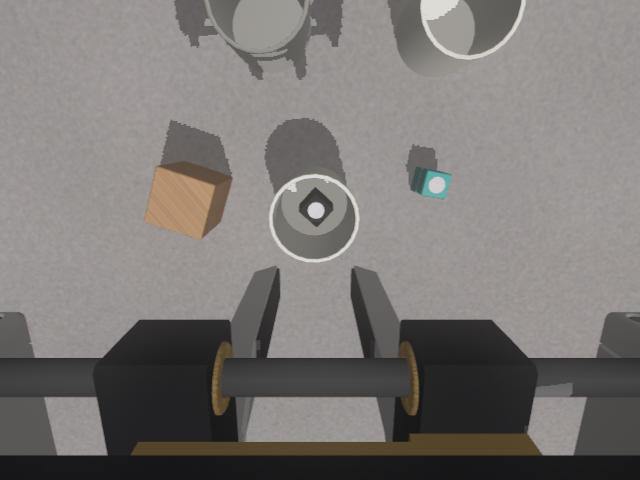

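View pics/top2.png

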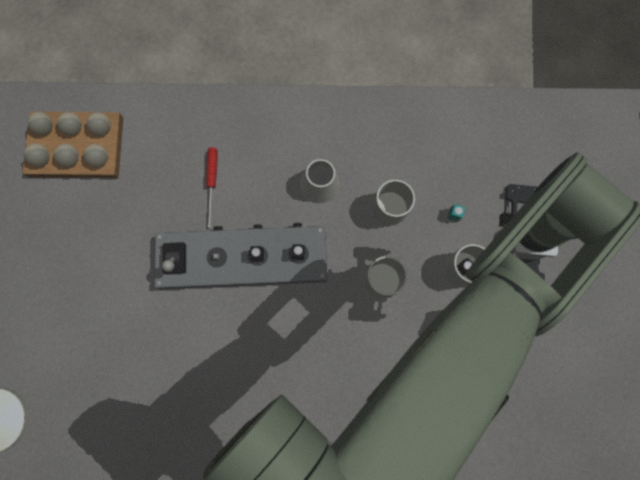

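The wrist view shows knob p2 at (316,210) in its pot. The top view shows two knobs seated at (257,253) and (298,251), the toggle off, and the bystanders unmoved.

```bash
python3 -m handwheel '[[38,[0,0,0],-8.5],[38,[0,0,0],-8.5],[38,[0,0,0],-8.5],[38,[0,0,0],-8.5],[38,[0,0,0],-8.5]]'; python3 -m handwheel '[[38,[0,0,0],-5],[38,[0,0,0],0],[38,[0,0,0],0]]'; python3 -c "
from h import *
print(togo([.5003,-.3488,.016]),tool()[:3,3],monitor.read_state()['eef_rot'])"
```

```text
time_s: 23.1
eef_pos: [0.5017, -0.3453, 0.2538]
eef_rot: [180.0, 0.0, 127.5]
contact_force: [0.6, -0.8, 0.8]
finger_gap: 0.0378
time_s: 23.4
eef_pos: [0.5015, -0.3461, 0.2538]
eef_rot: [180.0, 0.0, 132.0]
contact_force: [0.9, 0.6, 0.1]
finger_gap: 0.0382
[ -1.2  -2.8 237.8] [ 0.50148159 -0.34605253  0.25375354] [1.79987873e+02 1.65499215e-02 1.32012825e+02]
```

```bash
python3 -m handwheel '[[38,[-1.2,-2.8,45],0],[38,[0,0,45],0],[38,[0,0,45],0],[38,[0,0,0],0],[38,[0,0,0],0]]'; python3 -c "
from h import *
print(togo([.5003,-.3488,.016]),tool()[:3,3],monitor.read_state()['eef_rot'])"
```

```text
time_s: 23.9
eef_pos: [0.4997, -0.3496, 0.1185]
eef_rot: [-180.0, -0.1, 132.0]
contact_force: [-0.0, -0.4, 0.1]
finger_gap: 0.0377
[  0.    1.  102.5] [ 0.4996644  -0.34960263  0.11845894] [-1.79995585e+02 -8.70724278e-02  1.31994141e+02]
```

```bash
python3 -m handwheel '[[38,[0,1,35],0],[38,[0,0,30],0],[38,[0,0,25],0],[38,[0,0,11],0],[38,[0,0,0],0]]'; python3 -m handwheel '[[38,[0,0,1],0],[20,[0,0,0],0],[20,[0,0,0],0],[20,[0,0,0],0],[20,[0,0,0],0]]' 30;  python3 -m handwheel '[[20,[0,0,-30],0],[20,[0,0,-45],0],[20,[0,0,-45],0],[20,[0,0,-45],0],[20,[0,0,0],0]]'; python3 -m handwheel '[[20,[0,0,0],8],[20,[0,0,0],8],[20,[0,0,0],8],[20,[0,0,0],8],[20,[0,0,0],8]]'; python3 -m handwheel '[[20,[0,0,0],0]]'; python3 -c "
from h import *
print(togo([.514,.225,.185]))"
```

```text
time_s: 24.4
eef_pos: [0.5012, -0.3501, 0.0185]
eef_rot: [180.0, 0.1, 132.0]
contact_force: [-0.4, -1.2, 0.4]
finger_gap: 0.038
time_s: 24.9
eef_pos: [0.5018, -0.3507, 0.0185]
eef_rot: [180.0, 0.2, 132.0]
contact_force: [-0.3, 0.5, 6.1]
finger_gap: 0.028
time_s: 25.4
eef_pos: [0.5043, -0.3531, 0.1903]
eef_rot: [179.9, 0.9, 132.0]
contact_force: [0.9, 0.2, 0.1]
finger_gap: 0.028
time_s: 25.9
eef_pos: [0.4997, -0.3489, 0.18]
eef_rot: [-179.9, -0.1, 91.7]
contact_force: [-0.7, 0.4, -1.1]
finger_gap: 0.0275
time_s: 26.0
eef_pos: [0.4998, -0.349, 0.1801]
eef_rot: [-179.9, -0.1, 92.0]
contact_force: [0.5, 0.5, -0.3]
finger_gap: 0.0275
[573.1  34.4  -4.1]
```

```bash
python3 -m handwheel '[[20,[47.8,2.9,0],0],[20,[47.8,2.9,0],0],[20,[47.8,2.9,0],0],[20,[47.8,2.9,0],0],[20,[47.8,2.9,0],0]]'; python3 -m handwheel '[[20,[47.8,2.9,0],0],[20,[47.8,2.9,0],0],[20,[47.8,2.9,0],0],[20,[47.8,2.9,0],0],[20,[47.8,2.9,0],0]]'; python3 -m handwheel '[[20,[47.8,2.9,0],0],[20,[47.8,2.9,0],0],[20,[0,0,0],0],[20,[0,0,0],0]]'; python3 -c "
from h import *
fit([.5175,.232],'w6.png')"
```

```text
time_s: 26.5
eef_pos: [0.5058, -0.1083, 0.1808]
eef_rot: [-180.0, -0.0, 92.2]
contact_force: [0.5, -0.5, -0.9]
finger_gap: 0.0281
time_s: 27.0
eef_pos: [0.512, 0.131, 0.1809]
eef_rot: [-180.0, 0.0, 92.2]
contact_force: [1.2, -0.0, -0.5]
finger_gap: 0.0271
time_s: 27.4
eef_pos: [0.5144, 0.2257, 0.1806]
eef_rot: [-179.9, 0.1, 92.3]
contact_force: [-0.5, 0.1, -0.5]
finger_gap: 0.0277
sp 106 [517.98741688 233.66301064  59.53294511] 0.9985277652740479
knob x in tool -10.91246482399028 16.43275627827225 2.7601457271409853 spindle in tool [  9.05842404   3.90694825 121.14580677] [0.51458475 0.22459845 0.18069351] 92.15757360287797
```

View pics/w6.png

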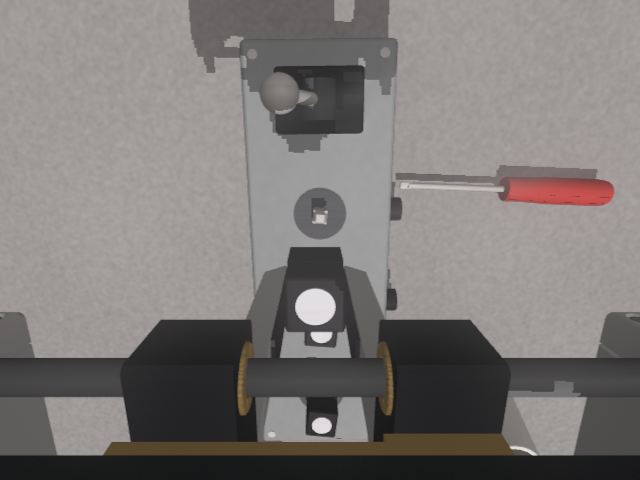

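The held knob is at (315,300), spindle 0 at (319,215) and the toggle is off. I shift by (6.3, 3.9) mm and descend.

```bash
python3 -m handwheel '[[20,[6.3,3.9,40],0],[20,[0,0,40],0],[20,[0,0,19],0],[20,[0,0,0],0],[20,[0,0,0],0]]'; python3 -c "
from h import *
T=tool();print(T[:3,3]); print('goal',togo([.51458-.00024+.0039,.2246+.0063+.0001,.0535]))"
```

```text
time_s: 27.95
eef_pos: [0.5193, 0.2299, 0.0827]
eef_rot: [-180.0, 0.0, 91.9]
contact_force: [0.6, 0.6, 0.2]
finger_gap: 0.0279
[0.51925345 0.22994558 0.08269163]
goal [ 1.1 -1.  29.2]
```

```bash
python3 -m handwheel '[[20,[1,-0.9,7],0],[20,[0,0,6],0],[20,[0,0,5],0],[20,[0,0,0],0]]'; python3 -m handwheel '[[20,[0,0,4],0],[20,[0,0,4],0],[20,[0,0,3],0],[20,[0,0,0],0]]'; python3 -c "
from h import *
print(togo([.51824,.231,.0535]),monitor.read_state()['ft_torque'],monitor.read_state()['joint_positions'])"
```

```text
time_s: 28.35
eef_pos: [0.5174, 0.2322, 0.0639]
eef_rot: [-179.9, 0.0, 92.0]
contact_force: [-0.6, 0.4, -1.3]
finger_gap: 0.0275
time_s: 28.75
eef_pos: [0.518, 0.2324, 0.0536]
eef_rot: [180.0, -0.0, 92.0]
contact_force: [-0.1, 0.5, 1.1]
finger_gap: 0.0277
[-1.4  0.1  0.1] [-0.11493554  0.1857216   0.03054579] [1.54328977e+01 2.06648688e+01 9.66729813e+01 4.63908204e-04
 6.26522897e+01 1.34163410e+01]
```

```bash
python3 -m handwheel '[[20,[0,0,1],0],[20,[0,-0.4,0],8.5],[20,[0,-0.4,0],8.5],[20,[0,-0.4,0],8.5],[20,[0,-0.4,0],8.5]]'; python3 -m handwheel '[[20,[0,-0.4,0],8.5],[20,[0,-0.4,0],8.5],[20,[0,-0.4,0],8.5],[20,[0,-0.4,0],8.5],[20,[0,-0.4,0],8.5]]'; python3 -m handwheel '[[20,[0,-0.4,0],8.5],[20,[0,0,0],4],[20,[0,0,0],0]]'; python3 -c "
from h import *
print(monitor.read_state()['ft_torque'])"; python3 -m handwheel '[[20,[0,-0.2,0],4],[20,[0,0,0],0]]'; python3 -c "
from h import *
print(monitor.read_state()['ft_torque'])"
```

```text
time_s: 29.25
eef_pos: [0.5171, 0.2325, 0.0536]
eef_rot: [179.9, -0.0, 57.7]
contact_force: [-1.8, -0.4, 4.8]
finger_gap: 0.0279
time_s: 29.75
eef_pos: [0.5162, 0.2336, 0.0535]
eef_rot: [179.9, -0.1, 15.2]
contact_force: [-0.1, -2.6, 4.9]
finger_gap: 0.028
time_s: 30.05
eef_pos: [0.5162, 0.234, 0.0536]
eef_rot: [179.9, -0.1, 3.0]
contact_force: [0.7, -2.5, 5.0]
finger_gap: 0.0275
[-5.62155767e-01  2.52054005e-01  4.01501397e-04]
time_s: 30.25
eef_pos: [0.5162, 0.2341, 0.0536]
eef_rot: [179.9, -0.1, -0.9]
contact_force: [-0.4, -2.4, 5.4]
finger_gap: 0.0278
[-0.60532176  0.20754074 -0.00883005]
```

```bash
python3 -m handwheel '[[20,[0,0,0],4],[20,[0,0,0],0]]'; python3 -c "
from h import *
print(monitor.read_state()['ft_torque'])"; python3 -m handwheel '[[20,[0,0,0],4],[20,[0,0,0],0]]'; python3 -c "
from h import *
print(monitor.read_state()['ft_torque'])"
```

```text
time_s: 30.45
eef_pos: [0.5162, 0.2342, 0.0536]
eef_rot: [180.0, -0.1, -4.9]
contact_force: [0.1, -1.8, 5.5]
finger_gap: 0.0276
[-0.57843601  0.23316619  0.1966377 ]
time_s: 30.65
eef_pos: [0.5162, 0.2343, 0.0536]
eef_rot: [180.0, -0.2, -8.9]
contact_force: [0.1, -2.1, 5.6]
finger_gap: 0.0281
[-0.52233964  0.1721243   0.10562709]
```

```bash
python3 -m handwheel '[[20,[0,0,0],3],[20,[0,0,0],0]]'; python3 -c "
from h import *
print(monitor.read_state()['ft_torque'])"; python3 -m handwheel '[[20,[0,0,0],0],[20,[0,0,0],0]]'; python3 -c "
from h import *
print(monitor.read_state()['ft_torque'])"
```

```text
time_s: 30.85
eef_pos: [0.5162, 0.2344, 0.0536]
eef_rot: [180.0, -0.2, -11.8]
contact_force: [0.2, -2.7, 4.7]
finger_gap: 0.0279
[-0.49571593  0.18818738  0.52493341]
time_s: 31.05
eef_pos: [0.5163, 0.2343, 0.0536]
eef_rot: [180.0, -0.2, -11.8]
contact_force: [0.3, -2.0, 5.5]
finger_gap: 0.0279
[-0.45661627  0.17197888  0.52489032]
```

```bash
python3 -m handwheel '[[44,[0,0,0],0],[44,[0,0,0],0],[44,[0,0,0],0],[44,[0,0,-30],0],[44,[0,0,-45],0]]'; python3 -m handwheel '[[30,[0,0,-45],0],[0,[0,20,-40],0],[0,[0,40,-20],0],[0,[0,0,0],0],[0,[0,0,0],0]]'; python3 - <<'E'
from h import *
f,P,C,fl,c=snap('wrist','w7.png')
for q in ([.5275,.0435],[.523,.138],[.518,.2325]):
    k=P[(np.linalg.norm(P[...,:2]-q,axis=-1)<.025)&(P[...,2]>.08)&(P[...,2]<.092)]
    if len(k)>20: print(len(k),k.mean(0),cv2.minAreaRect((k[:,:2]*1000).astype(np.float32)))
print(tool()[:3,3])
E
```

```text
time_s: 31.55
eef_pos: [0.5114, 0.2338, 0.1242]
eef_rot: [179.8, 0.5, -12.0]
contact_force: [1.0, 0.5, -0.4]
finger_gap: 0.044
time_s: 32.05
eef_pos: [0.5025, 0.1758, 0.2325]
eef_rot: [-179.9, -0.0, -12.1]
contact_force: [-0.2, 0.3, -0.6]
finger_gap: 0.0075
1009 [0.5283399  0.04506629 0.08508072] ((527.79443359375, 44.351715087890625), (28.161405563354492, 28.119054794311523), 86.56758117675781)
928 [0.52397431 0.13903895 0.08504637] ((523.314697265625, 139.01136779785156), (27.885108947753906, 28.183073043823242), 87.54986572265625)
888 [0.51910639 0.23310332 0.08496215] ((518.3812866210938, 233.69036865234375), (27.982492446899414, 28.33816146850586), 82.57198333740234)
[0.50186771 0.17627744 0.23140155]
```

View pics/w7.png

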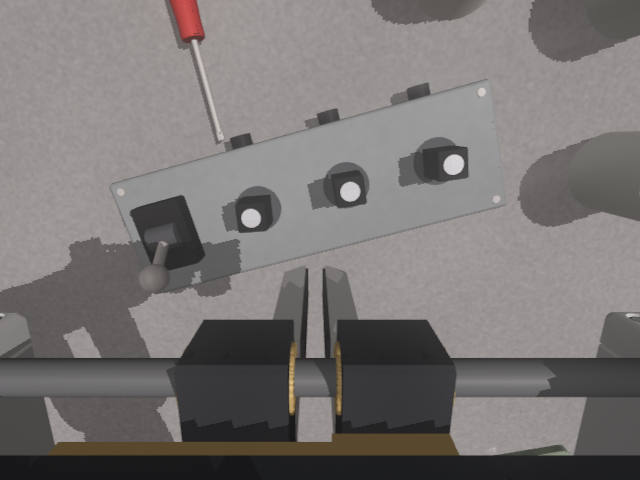

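All three knobs sit home (tops at 0.085 m) with flats at the stop orientation. The toggle ball at (153,277) is off, so I switch it on.

```bash
python3 -m handwheel '[[0,[-21,-34,0],0],[0,[-21,-34,0],0],[0,[-21,-34,0],0],[0,[-21,-34,0],0],[0,[0,0,0],0]]'; python3 -m handwheel '[[0,[0,0,0],0],[0,[0,0,45],0],[0,[0,0,45],0],[0,[0,0,40],0],[0,[0,0,0],0]]';  python3 -c "
from h import *
print(togo([.449,.3265,.098]), togo([.517,.3285,.098]))"
```

```text
time_s: 32.6
eef_pos: [0.4452, 0.331, 0.2299]
eef_rot: [180.0, 0.3, -11.6]
contact_force: [-0.1, -0.8, 0.2]
finger_gap: 0.0006
time_s: 33.1
eef_pos: [0.4432, 0.3225, 0.0951]
eef_rot: [179.4, 0.7, -12.1]
contact_force: [-1.5, -0.4, -0.0]
finger_gap: 0.0006
[ 4.8 -5.1 -3. ] [ 70.9 -21.3  -4. ]
```

```bash
python3 -m handwheel '[[0,[5,-5,-2],0],[0,[10,-2.5,0],0],[0,[10,-2.5,0],0],[0,[10,-2.5,0],0],[0,[10,-2.5,0],0]]'; python3 -m handwheel '[[0,[10,-2.5,0],0],[0,[10,-2.5,0],0],[0,[3,-1,0],0],[0,[0,0,0],0]]';  python3 -m handwheel '[[0,[2,-0.5,0],0],[0,[0,0,0],0]]'; python3 -m handwheel '[[0,[2,-0.5,0],0],[0,[0,0,0],0]]'; python3 -m handwheel '[[0,[2,-0.5,0],0],[0,[0,0,0],0]]'
```

```text
time_s: 33.6
eef_pos: [0.4979, 0.3324, 0.106]
eef_rot: [-179.9, -0.1, -12.0]
contact_force: [-0.5, 1.0, 1.2]
finger_gap: 0.0004
time_s: 34.0
eef_pos: [0.5175, 0.3324, 0.104]
eef_rot: [179.8, 0.3, -12.0]
contact_force: [-7.0, -0.3, 4.8]
finger_gap: 0.0004
time_s: 34.2
eef_pos: [0.5177, 0.3325, 0.104]
eef_rot: [179.8, 0.5, -12.0]
contact_force: [-11.2, -1.2, 7.7]
finger_gap: 0.0003
time_s: 34.4
eef_pos: [0.5178, 0.3324, 0.1039]
eef_rot: [179.7, 0.7, -12.0]
contact_force: [-15.6, -0.9, 10.6]
finger_gap: 0.0004
time_s: 34.6
eef_pos: [0.5179, 0.3325, 0.1039]
eef_rot: [179.6, 0.9, -11.9]
contact_force: [-19.4, -1.3, 13.8]
finger_gap: 0.0005
```

At the stop. Retract, clear the view, and check.

```bash
python3 -m handwheel '[[0,[-25,0,0],0],[0,[-10,0,-40],0],[0,[0,0,-45],0],[0,[-40,0,-20],0],[0,[-40,-20,0],0]]'; python3 -m handwheel '[[0,[0,-48,0],0],[0,[0,-48,0],0],[0,[0,-48,0],0],[0,[0,-48,0],0],[0,[0,0,0],0]]'; python3 - <<'E'
from h import *
f,P,C,fl,c=snap('top','top3.png'); np.save('pics/top3.npy',P)
w=P[225:265,155:185].reshape(-1,3); w=w[w[:,2]>.1]; print('ball',len(w),np.median(w,0))
for q in ([.526,.0435],[.521,.138],[.517,.2325]):
    k=P[(np.linalg.norm(P[...,:2]-q,axis=-1)<.03)&(P[...,2]>.07)]; print(len(k),np.median(k,0),cv2.minAreaRect((k[:,:2]*1000).astype(np.float32))[2])
print(monitor.read_state()['eef_pos'])
E
```

```text
time_s: 35.1
eef_pos: [0.4207, 0.3768, 0.2144]
eef_rot: [-179.7, -0.5, -12.2]
contact_force: [-0.4, -0.2, -1.0]
finger_gap: 0.0005
time_s: 35.6
eef_pos: [0.4575, 0.5686, 0.205]
eef_rot: [179.9, 0.1, -11.8]
contact_force: [0.2, -0.5, -0.6]
finger_gap: 0.0003
ball 110 [0.53618369 0.32739882 0.11846325]
161 [0.52473496 0.04273855 0.08469374] 84.804443359375
169 [0.52067247 0.13796667 0.08462744] 86.46343231201172
172 [0.5157019  0.23237566 0.08436582] 84.04573822021484
[0.45737383 0.56586022 0.20592303]
```

View pics/top3.png

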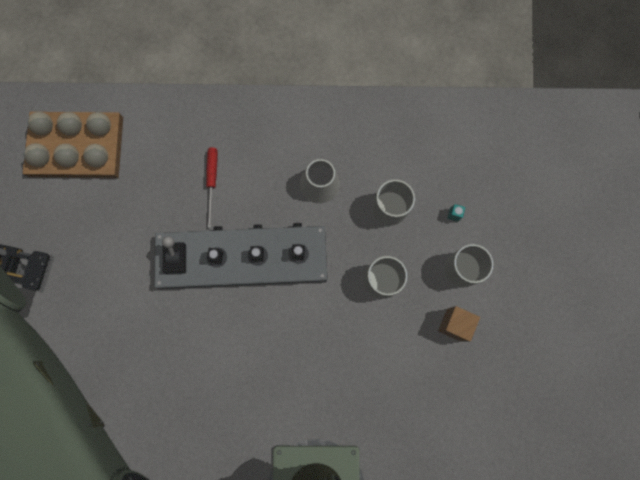

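The top view shows the three knobs seated at (215,256), (257,254) and (298,252). The toggle ball is back at its initial ON position (168,242), the pots are empty and upright, and the bystanders are unmoved.

```bash
python3 -c "
from bench import job_done
print(job_done())"
```

```text
the job is handed in; nothing more can be done
None
```

The job is done and handed in at about 36 s on the robot's clock. I switched the toggle off first, fitted all three knobs on a spindle each, turned each clockwise to its stop, then switched the toggle fully on.

- **Knobs:** all three tops read 84–85 mm above the table, which is fully home. At the stops the turning moment rose to 0.21–0.52 N m, against about 0.03 N m for a spindle turning freely.
- **Toggle:** it was pressed against both stops. The ball's last reading matches its first ON reading within 1 mm.
- **Surroundings:** in the last top view the pots stand upright and empty, and the shade, carton and screwdriver look unmoved. The arm was clear of everything at hand-in.

**Checks that disagreed:**
- **Knob angles:** the knobs ended about 5–10° further clockwise than I worked out for the stop. That may be play or camera error. I took the rise in moment as proof of the stop.
- **Third knob (spindle 0):** its moment dipped once to 0.11 N m before rising to a steady 0.52 N m, so it probably slipped a little in the jaws.
- **Cameras:** the wrist and top cameras differed by about 2 mm in places. I allowed for that, and all three knobs went on without noticeable force.
- **Spindle 1:** one angle reading was 12° off the other two. I used the two that agreed, and that knob went on cleanly.

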